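# Zero the inspection stand and hold the loupe in focus

## Robot

A 7-joint arm with a two-finger parallel gripper is mounted at the origin on a cart in front of the work surface, level with it; the furniture and walls round the work are solid. World frame = base frame: x ahead of the robot, y to its left, z up, the work surface at z = 0. Lengths are in m, angles in degrees, forces in N, time in s.
With the tool pointing down it reaches from about 0.425 to 0.875 m from the base axis. Payload 4.7 kg.
Tool frame: the origin (TCP) lies midway between the tips of the shut fingers; the grasp point (between the pads) lies 19 mm behind it (env.grip_depth is the distance from the TCP to the grasp point, in m); z points along the fingers, y is the line along which they close (so a half turn about z gives the same grasp; the last joint's range is limited). The gripper opens to 87 mm and grips with 3 to 60 N. Pads are 19 mm wide; open, the fingers measure 117 mm over their backs; the gripper's body (75 mm by 190 mm) begins 51 mm behind the grasp point.
Start: joints at [-71.843, 18.392, -4.016, 83.108, 1.295, 78.541, -3.26], TCP at [0.194, 0.62, 0.223] pointing down, gripper open.
Joint ranges: [-163.93, 163.93], [-17.29, 119.83], [-79.2, 71.16], [3.27, 140.29], [-89.18, 269.18], [5.43, 117.66], [-154.24, 154.24]. Speed limits (degrees/s): [147.25, 147.25, 180, 180, 180, 180, 180].

## Interface

Orientations are given as [roll, pitch, yaw] about the fixed x, y, z axes, in that order (R = Rz(yaw) Ry(pitch) Rx(roll)).
In Python, from cell import get_obs, optics, env, nets gives the robot as it stands.
- The arm moves only by the shell command python3 -m creep 'ROWS' [FORCE]. ROWS is JSON, a list of rows, each an object of numbers: "wx", "wy", "wz": the turn, a rotation vector about the tool's x, y, z in degrees; "tx", "ty", "tz": the shift along the tool's x, y, z in mm; "gripper": the opening, from -1 (shut) to 1 (fully open). A call has 1 to 5 rows; each row is the pose to reach, as a shift and turn from the pose commanded when the call began, along the tool's axes at that moment; what a row does not reach only later rows make up. A row lasts 1/12 s, in which the tool goes at most 41.7 mm and 7.16 degrees, less where a joint would pass 70% of its speed; a pose out of reach is approached as far as the arm can. A call with a gripper value outside its range is refused whole. The fingers move at their own pace and stop on an object; FORCE is the grip in N (left out, the last holds). Time passes only in rows, so rows that repeat a pose let the fingers close. It gives the time, the measured TCP pose, the force, the opening and the grip force at its end, in the units of the state.
- get_obs(): the state, without advancing time (a new reading comes with each control period).
- optics.read_camera(name): name is "scene" or "top" or "wrist"; returns (picture, depth): 480x640x3 uint8, red, green, blue; 480x640 float32, m along the optical axis (not along the pixel's ray), 0 where there is no reading.
- optics.camera_info(name): a dict with "fovy" (degrees; the focal length in pixels is half the picture's height over the tangent of half this angle, whatever the lens; pixels are square), "cx", "cy" (the principal point, pixels), "R" (3x3) and "t" (3): a world point X has camera coordinates R X + t; the wrist camera has in their place "tool_from_camera" (4x4, takes a point from camera to tool coordinates, whose origin is the TCP and whose axes are the flange's). Camera axes: x right, y down, z forward; pixel columns grow to the right and rows downward; lengths in m; the calibration is good to about 2 mm. A picture is of the moment at which its call begins: read the wrist's pose just before it. camera_info takes no time and is no camera call.
- env.sign_off(): hands the job in; it is judged then, once.
Trained networks look in the newest picture that a camera, given by its name, has taken for a name from the list of things; names that differ only in an ending like _2 or _b are one class to them, and where a whole thing is asked for, a point or a joint stands for the part that bears it (a point fixed in the world has none). Each returns a list of dicts, best first, with "confidence" (0 to 1); they miss things now and then, are a little off and sometimes report something else, mostly with a low value. They report only what shows in the picture. A call takes as long as a camera call.
- nets.look_for(query, camera): "point" ([x, y, z] in m, in world coordinates, good to about 4 mm: the middle of the surface that is visible of it).
- nets.place_of(query, camera): "point" ([x, y, z] in m, in world coordinates, good to about 4 mm: a listed point, or the origin of a listed thing).
The state is a dict: "time_s": time; "qpos": joint angles; "joint_velocities": joint speeds; "effort": joint torques, N m; "tool_pos": TCP position; "tool_rot": TCP orientation; "force": force on the tool from outside, world axes, zero at the start; "wrist_torque": the same for the moment, N m; "grip_width": finger opening in m; "grasp_force": force on a finger pad.
Only numpy, scipy, OpenCV 4.12 (cv2) and the standard library are available. Lean on these libraries where they do the work, as an engineer would, in place of code of your own. Each camera call takes 0.05 s, during which the arm holds its last target. There are 200 camera calls.

## Task

Get the watch movement ready for inspection: turn the knob on the inspection stand until its pointer stands on the dial's zero mark and let go of it, then pick up the loupe that sits in a carrier with an upright grip and hold it level, centred over the movement, with the loupe's lower rim at the height of the pointed mark on the stand's gauge post. Do not let the loupe or its carrier touch the stand, leave the gauge mark and the other things on the surface where they are, and finish while still holding the loupe there, in the gripper alone.

Things in the scene. Friction and masses are not known exactly. Their poses are not given: they have to be found in the camera images.
- stand: grey inspection stand, fixed to the surface, 226 x 92 mm, top of its housing 22 mm high. Origin: centre of its underside; x runs along its length from the knob end (near the robot, 60 mm in front of the origin) past the turntable (52 mm behind the origin) to the gauge post (102 mm behind the origin, 8 mm thick, 125 mm high); z up. It is turned up to 0.2 rad about the vertical
- dial_knob (a joint): rotation of the knob in rad, counter-clockwise from above positive, travel -1.6 to 1.6; 0 = the white pointer stands on the long broad zero tick of the dial, i.e. points along the stand's +x towards the turntable; the other ticks stand 15 degrees apart. It starts 0.5 to 1.2 rad counter-clockwise of zero and stays where it is left (friction 0.04 N m). A hidden 1:1 gear turns the turntable and the movement with it
- knob_grip (a point): point on the knob's vertical axis, 52 mm above the surface, in the upper half of the knob's bar grip. The black bar is 44 mm long, 12 mm wide and stands from 32 to 62 mm above the surface on a disc of 44 mm diameter; at joint value 0 the bar lies along the stand's x axis. The point turns with the knob: its x axis lies along the bar, to the pointer's end
- movement_top (a point): centre of the top of the watch movement (round, 26 mm, brass, seated in a steel ring on the 66 mm turntable), 41 mm above the surface
- focus_mark (a point): tip of the horizontal dark needle on the brass collar of the gauge post, 24 mm from the axis of the turntable; its height, 75 to 105 mm above the surface, is the focal height for the loupe's lower rim. The collar (20 mm diameter) could slide up and down the post, with 4 N of friction, but is to stay as set. Its x axis is the stand's
- loupe: loose loupe in a dark steel carrier: a round steel lens barrel of 24 mm diameter, 25 mm high, in a ring of 29 mm outer diameter, joined by a short bar to an upright grip block. 55 to 95 g. It stands flat on the surface. Origin: on the lens axis at the loupe's lower rim (its underside); z up along the lens axis; the grip lies towards -x
- loupe_grip (a point): middle of the loupe's upright grip block, 56 mm from the lens axis along the loupe's -x and 22 mm above its underside; the block is 32 mm long (x), 12 mm wide (y) and 34 mm high, from the underside up
- eye_loupe: bystander: black flared eye loupe without a carrier, 36 mm diameter, 39 mm high; origin: centre of its underside
- tin: bystander: round grey tin, 39 mm diameter, 22 mm high; origin: centre of its underside
- tin_small: bystander: round brass-coloured tin, 36 mm diameter, 20 mm high; origin: centre of its underside
- blower: bystander: red rubber dust blower, 48 mm diameter, 108 mm high; origin: centre of its underside
- tweezers: bystander: steel tweezers lying flat, 120 mm long, 8 mm high; origin: middle of the underside
- parts_cabinet: fixed green drawer cabinet at the right, 220 mm deep, 400 mm wide, 300 mm high, front 105 mm nearer the robot than its origin (centre of the underside): rise well above it before swinging across
- ultrasonic_bath: fixed grey box-shaped bath with a lid, 150 mm deep, 190 mm wide, 133 mm high, a small timer knob (not to be used) on its front; origin: centre of the underside
- binder_1: fixed binder at the left, the nearest to the stand of three that are 319 mm high; 285 mm deep, 50 mm wide; origin: centre of the underside

How it is judged:
By the outcome, as a careful person would: the job done as asked, in the order asked, and still so for the second after the job is handed in, while the arm keeps its last pose, push and grip.
It also fails if it takes over 64 s, if anything falls off the work surface, if the arm or the gripper's body presses on something with over 40 N, if the wrist force passes 120 N, or if a joint passes its speed limit or range.

## Working session

There is one attempt and no reset: what is moved stays moved. The work goes in short steps, Python scripts to look and compute and a shell command to move; the robot and the scene stay as the last step left them, time stands still between calls to the robot, and variables do not carry over. Pictures are saved under pics/ and viewed, at most 10 in all, crops included, and the job is handed in when it is done.

```bash
ls; mkdir -p pics; cat > h.py <<'E'
from cell import get_obs, optics, env, nets
import numpy as np, cv2
from scipy.spatial.transform import Rotation as Ro
def cam(n):
    o=get_obs(); p,d=optics.read_camera(n); return o,p,d
def T_tool(o):
    T=np.eye(4); T[:3,:3]=Ro.from_euler('xyz',o['tool_rot'],degrees=True).as_matrix(); T[:3,3]=o['tool_pos']; return T
def save(n,p): cv2.imwrite('pics/'+n,cv2.cvtColor(p,cv2.COLOR_RGB2BGR))
def cloud(n,d,o):
    i=optics.camera_info(n); f=240/np.tan(np.radians(i['fovy'])/2)
    v,u=np.mgrid[:480,:640]; P=np.stack([(u-i['cx'])/f*d,(v-i['cy'])/f*d,d],-1)
    if n=='wrist':
        T=T_tool(o)@np.array(i['tool_from_camera']); return P@T[:3,:3].T+T[:3,3]
    return (P-np.array(i['t']))@np.array(i['R'])
E
python3 - <<'E'
from h import *
print(get_obs())
for n in ['top','scene']:
    o,p,d=cam(n); save(n+'0.png',p); i=optics.camera_info(n); print(i)
    for q in ['knob_grip','movement_top','focus_mark','stand','loupe','loupe_grip','eye_loupe','tin','blower','tweezers','parts_cabinet','ultrasonic_bath','binder_1']:
        print(n,q,[(np.round(r['point'],3).tolist(),round(r['confidence'],2)) for r in nets.place_of(q,n)[:3]])
E
```

```text
pics
{'time_s': 0.0, 'qpos': array([-71.84314251,  18.43661204,  -4.0160183 ,  83.17692688,
         1.29576089,  78.53957225,  -3.25908119]), 'joint_velocities': array([ 0.13347911, -0.00544145, -0.06517965, -0.10438505,  0.01604885,
        0.05103295, -0.09133628]), 'effort': array([ 4.11750925e-04, -4.91276872e+01, -4.03775359e-01, -3.12528992e+01,
       -6.39540888e-02,  4.35813633e-02,  1.71979000e-04]), 'tool_pos': array([0.19370496, 0.61987738, 0.22147158]), 'tool_rot': array([-1.79892178e+02,  6.42330638e-03,  1.62654476e+02]), 'force': array([-0.46793685,  1.079659  , -0.55958676]), 'wrist_torque': array([ 0.01786078,  0.00083005, -0.03459755]), 'grasp_force': 0.0, 'grip_width': 0.08724740502256251}
{'fovy': 49.06017029538944, 'cx': 318.3989550561327, 'cy': 241.4315969763617, 'R': array([[ 0.00658884, -0.9999662 ,  0.00491731],
       [-0.98965229, -0.00722558, -0.14330433],
       [ 0.14333502, -0.00392221, -0.98966645]]), 't': array([-0.05569579,  0.51672298,  1.32376629])}
top knob_grip [([0.43, 0.156, 0.054], 0.8), ([0.435, 0.437, -0.004], 0.58)]
top movement_top [([0.
[... 839 characters left out ...]
vement_top [([0.544, 0.161, 0.038], 0.85)]
scene focus_mark [([0.563, 0.164, 0.081], 0.4), ([0.486, 0.163, -0.003], 0.15)]
scene stand [([0.486, 0.159, -0.001], 0.92), ([0.438, 0.253, -0.002], 0.55), ([0.454, -0.394, -0.002], 0.4)]
scene loupe [([0.482, -0.208, -0.0], 0.83), ([0.437, 0.443, -0.005], 0.68)]
scene loupe_grip [([0.432, -0.208, 0.021], 0.57)]
scene eye_loupe [([0.428, 0.156, 0.052], 0.7), ([0.468, -0.015, -0.0], 0.56)]
scene tin [([0.542, 0.164, 0.039], 0.74), ([0.412, 0.373, -0.001], 0.69), ([0.436, 0.255, -0.004], 0.66)]
scene blower [([0.46, -0.395, -0.002], 0.66)]
scene tweezers [([0.409, 0.37, -0.002], 0.49)]
scene parts_cabinet []
scene ultrasonic_bath []
scene binder_1 []
```

View pics/top0.png

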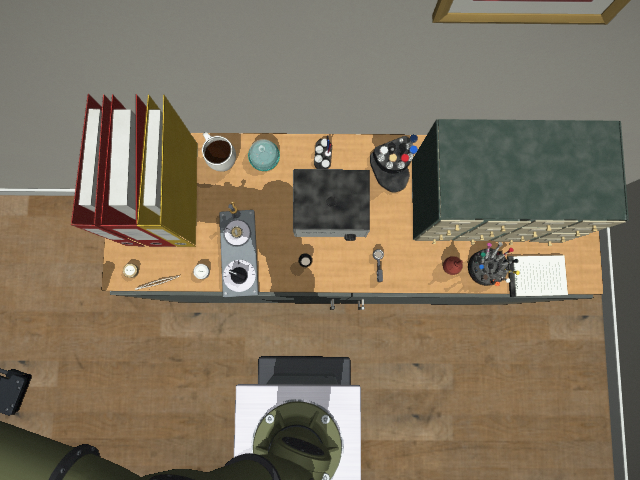

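View pics/scene0.png

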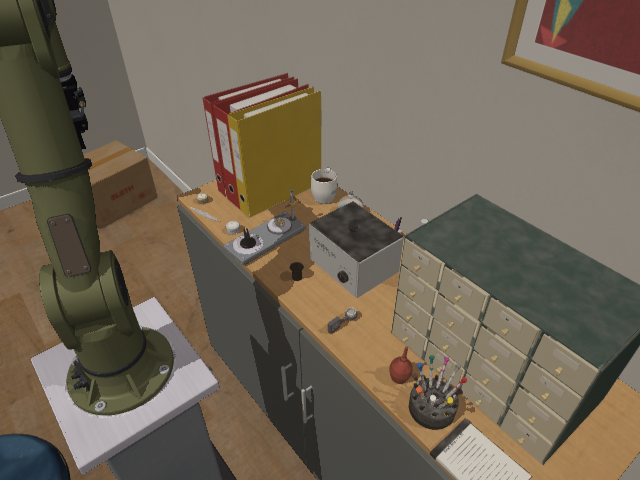

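Top view: stand at about (238,250), knob at (239,275), turntable at (236,232), post at (234,208). The loupe is at (378,265), with its grip towards the robot. Next I'll measure clearances and the bar angle.

```bash
python3 - <<'E'
from h import *
o,p,d=cam('top'); C=cloud('top',d,o)
m=(d>0)
tall=m&(C[...,2]>.15)&(C[...,1]>.1)&(C[...,1]<.6)&(C[...,0]>.3)
print('binder',np.percentile(C[tall],[1,50,99],axis=0).round(3))
b=m&(C[...,2]>.12)&(C[...,2]<.15)&(abs(C[...,1]+.03)<.15)&(C[...,0]>.4)
print('bath',np.percentile(C[b],[1,50,99],axis=0).round(3))
c=m&(C[...,2]>.25)&(C[...,1]<-.1)&(C[...,0]>.3)
print('cab',np.percentile(C[c],[1,50,99],axis=0).round(3))
s=m&(C[...,2]>.015)&(C[...,2]<.03)&(abs(C[...,1]-.16)<.07)&(C[...,0]<.62)
q=C[s][:,:2].astype(np.float32);print('stand',cv2.minAreaRect(q))
crop=cv2.resize(p[195:305,190:400],None,fx=3.8,fy=3.8,interpolation=cv2.INTER_CUBIC); save('c1.png',crop)
g=m&(C[...,2]>.01)&(C[...,2]<.06)&(np.hypot(C[...,0]-.46,C[...,1]+.207)<.07)
q=C[g]; print('loupe px',g.sum(), cv2.minAreaRect(q[:,:2].astype(np.float32)), q[:,2].max())
for n in('top','scene'):
  cam(n)
  for k in('loupe','loupe_grip','movement_top','focus_mark','knob_grip'):
    print(n,k,[(np.round(r['point'],4).tolist(),round(r['confidence'],2)) for r in nets.place_of(k,n)[:1]])
E
```

```text
binder [[0.506 0.107 0.159]
 [0.84  0.34  0.315]
 [0.843 0.583 0.574]]
bath [[ 0.534 -0.174  0.122]
 [ 0.617 -0.077  0.134]
 [ 0.842  0.092  0.148]]
cab [[ 0.525 -0.703  0.256]
 [ 0.831 -0.44   0.305]
 [ 0.843 -0.11   0.599]]
stand ((0.29278382658958435, 0.14311710000038147), (0.6189666986465454, 0.09277288615703583), 4.0645270347595215)
loupe px 190 ((0.45861056447029114, -0.2087547332048416), (0.0851854681968689, 0.026185765862464905), 0.760766863822937) 0.041243220565578574
top loupe [([0.4108, 0.3671, 0.0002], 0.57)]
top loupe_grip [([0.4303, -0.2097, 0.0207], 0.73)]
top movement_top [([0.5405, 0.165, 0.0435], 0.85)]
top focus_mark [([0.5625, 0.166, 0.0768], 0.4)]
top knob_grip [([0.4253, 0.154, 0.0516], 0.58)]
scene loupe [([0.4399, 0.4432, -0.0036], 0.68)]
scene loupe_grip [([0.4303, -0.2052, 0.0223], 0.62)]
scene movement_top [([0.543, 0.1622, 0.0397], 0.97)]
scene focus_mark [([0.4368, 0.4423, -0.0014], 0.7)]
scene knob_grip [([0.4281, 0.1525, 0.0568], 0.58)]
```

View pics/c1.png

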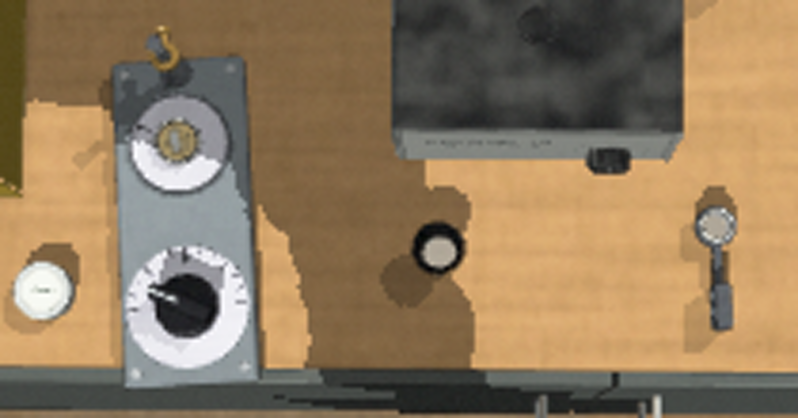

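```bash
cat >> h.py <<'E'
def plan(pos,yaw,step=170,ang=34):
    """print the per-call tool-frame shift/turn from the present pose to pos, tool down with yaw"""
    o=get_obs(); T=T_tool(o); G=Ro.from_euler('xyz',[180,0,yaw],degrees=True); pos=np.array(pos)
    R0=Ro.from_matrix(T[:3,:3]); w=(R0.inv()*G).as_rotvec(degrees=True); dp=(pos-T[:3,3])
    n=max(1,int(np.ceil(max(np.linalg.norm(dp)*1000/step,np.linalg.norm(w)/ang))))
    print('t',o['time_s'],'pos',T[:3,3].round(4),'rot',np.round(o['tool_rot'],2),'F',np.round(o['force'],1),'grip',o['grip_width'],o['grasp_force'])
    for k in range(n):
        R=R0*Ro.from_rotvec(w*k/n,degrees=True)
        print('t',np.round(R.inv().apply(dp/n*1000),1),'w',np.round(w/n,2))
E
python3 -c "
from h import *
plan([.40,.16,.25],69)"
```

```text
t 2.05 pos [0.1938 0.6204 0.2226] rot [180.     0.   162.65] F [-0.2  1.  -0.5] grip 0.08686387203649436 0.0
t [-111.4 -126.    -9.1] w [ 0.   -0.   31.22]
t [-160.5  -50.    -9.1] w [ 0.   -0.   31.22]
t [-163.2   40.4   -9.1] w [ 0.   -0.   31.22]
```

```bash

python3 -m creep '[{"tx":-35,"ty":-20,"tz":-2,"wz":6},{"tx":-60,"ty":-50,"tz":-4,"wz":13},{"tx":-85,"ty":-90,"tz":-6,"wz":20},{"tx":-111,"ty":-126,"tz":-9,"wz":27},{"tx":-111,"ty":-126,"tz":-9,"wz":31}]'
python3 -m creep '[{"tx":-160,"ty":-50,"tz":-9,"wz":31},{"tx":-160,"ty":-50,"tz":-9,"wz":31},{"tx":-160,"ty":-50,"tz":-9,"wz":31},{"tx":-160,"ty":-50,"tz":-9,"wz":31},{"tx":-160,"ty":-50,"tz":-9,"wz":31}]'
python3 -m creep '[{"tx":-163,"ty":40,"tz":-9,"wz":31},{"tx":-163,"ty":40,"tz":-9,"wz":31},{"tx":-163,"ty":40,"tz":-9,"wz":31},{"tx":-163,"ty":40,"tz":-9,"wz":31},{"tx":-163,"ty":40,"tz":-9,"wz":31}]'
python3 - <<'E'
from h import *
plan([.41,.16,.25],69)
o,p,d=cam('wrist'); save('w1.png',p)
print(get_obs()['qpos'],optics.camera_info('wrist'))
for k in('knob_grip','movement_top','focus_mark'):
    print(k,[(np.round(r['point'],4).tolist(),round(r['confidence'],2)) for r in nets.place_of(k,'wrist')[:1]])
E
```

```text
t 2.05 pos [0.1938 0.6204 0.2226] rot [180.     0.   162.65] F [-0.2  1.  -0.5] grip 0.08686387203649436 0.0
t [-114.5 -125.    -9.1] w [ 0.   -0.   31.22]
t [-162.7  -47.5   -9.1] w [ 0.   -0.   31.22]
t [-163.8   43.7   -9.1] w [ 0.   -0.   31.22]
[-71.84336367  18.39338367  -4.01631877  83.10806963   1.29547637
  78.53938428  -3.26118809] {'fovy': 63.229339250156926, 'cx': 323.17159582401723, 'cy': 244.58534377715497, 'tool_from_camera': array([[-7.47422219e-04, -9.69701367e-01, -2.44292245e-01,
         6.62652040e-02],
       [ 9.99999401e-01, -9.20253433e-04,  5.93343602e-04,
        -8.00297417e-04],
       [-8.00176879e-04, -2.44291655e-01,  9.69701473e-01,
        -1.61238506e-01],
       [ 0.00000000e+00,  0.00000000e+00,  0.00000000e+00,
         1.00000000e+00]])}
knob_grip []
movement_top []
focus_mark []validation failed for argument at $[0]...
validation failed for argument at $[0]...
validation failed for argument at $[0]...
```

View pics/w1.png

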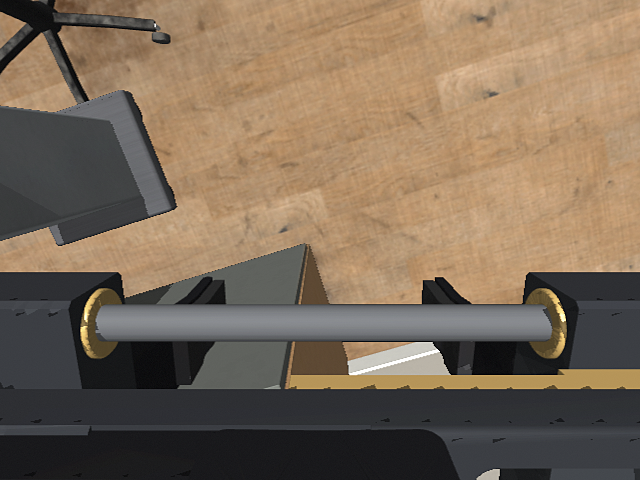

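The rows were refused, so the arm hasn't moved. The picture only shows the floor and the gripper. I'll try again with every key in each row.

```bash

python3 -m creep '[{"wx":0,"wy":0,"wz":7,"tx":-25,"ty":-25,"tz":-2,"gripper":1}]'; python3 -c "
from h import *
plan([.40,.16,.25],69)"
```

```text
time_s: 2.33
tool_pos: [0.2042, 0.5932, 0.2229]
tool_rot: [-180.0, -0.3, 156.1]
force: [-1.2, -0.4, -0.8]
grip_width: 0.0874
grasp_force: 0.0
t 2.3333 pos [0.2042 0.5932 0.2229] rot [-179.99   -0.27  156.12] F [-1.2 -0.4 -0.8] grip 0.08736843764555714 0.0
t [-118.1 -105.6   -9.6] w [-0.07 -0.07 29.04]
t [-154.5  -35.    -9.5] w [-0.07 -0.07 29.04]
t [-152.1   44.4   -9.3] w [-0.07 -0.07 29.04]
```

```bash

python3 -m creep '[{"wx":0,"wy":0,"wz":7,"tx":-24,"ty":-21,"tz":-2,"gripper":1},{"wx":0,"wy":0,"wz":14,"tx":-48,"ty":-42,"tz":-4,"gripper":1},{"wx":0,"wy":0,"wz":21,"tx":-72,"ty":-63,"tz":-6,"gripper":1},{"wx":0,"wy":0,"wz":28,"tx":-96,"ty":-84,"tz":-8,"gripper":1},{"wx":0,"wy":0,"wz":29,"tx":-118,"ty":-105,"tz":-9,"gripper":1}]' >/dev/null
python3 -m creep '[{"wx":0,"wy":0,"wz":7,"tx":-31,"ty":-7,"tz":-2,"gripper":1},{"wx":0,"wy":0,"wz":14,"tx":-62,"ty":-14,"tz":-4,"gripper":1},{"wx":0,"wy":0,"wz":21,"tx":-93,"ty":-21,"tz":-6,"gripper":1},{"wx":0,"wy":0,"wz":28,"tx":-124,"ty":-28,"tz":-8,"gripper":1},{"wx":0,"wy":0,"wz":29,"tx":-154,"ty":-35,"tz":-9,"gripper":1}]' >/dev/null
python3 -m creep '[{"wx":0,"wy":0,"wz":7,"tx":-30,"ty":9,"tz":-2,"gripper":1},{"wx":0,"wy":0,"wz":14,"tx":-60,"ty":18,"tz":-4,"gripper":1},{"wx":0,"wy":0,"wz":21,"tx":-90,"ty":27,"tz":-6,"gripper":1},{"wx":0,"wy":0,"wz":28,"tx":-120,"ty":36,"tz":-8,"gripper":1},{"wx":0,"wy":0,"wz":29,"tx":-152,"ty":44,"tz":-9,"gripper":1}]'
python3 - <<'E'
from h import *
o,p,d=cam('wrist'); save('w2.png',p)
plan([.427,.154,.20],69)
print(get_obs()['qpos'])
for k in('knob_grip','movement_top','focus_mark'):
    print(k,[(np.round(r['point'],4).tolist(),round(r['confidence'],2)) for r in nets.place_of(k,'wrist')[:1]])
E
```

```text
time_s: 3.58
tool_pos: [0.4028, 0.1544, 0.2521]
tool_rot: [180.0, -0.1, 68.4]
force: [0.8, -0.0, 0.9]
grip_width: 0.0874
grasp_force: 0.0
t 3.6333 pos [0.4056 0.147  0.2524] rot [1.7981e+02 5.0000e-02 6.8000e+01] F [ 1.7 -5.  -0.4] grip 0.08712487103735089 0.0
t [14.5 17.1 52.5] w [ 0.19  0.05 -1.  ]
[-47.09048842 -10.94086443  20.63205122 110.03440879   4.06928163
  80.16135461 -49.49730665]
knob_grip [([0.4274, 0.1572, 0.0524], 0.93)]
movement_top [([0.5405, 0.1672, 0.0457], 0.85)]
focus_mark [([0.5632, 0.1658, 0.076], 0.69)]
```

View pics/w2.png

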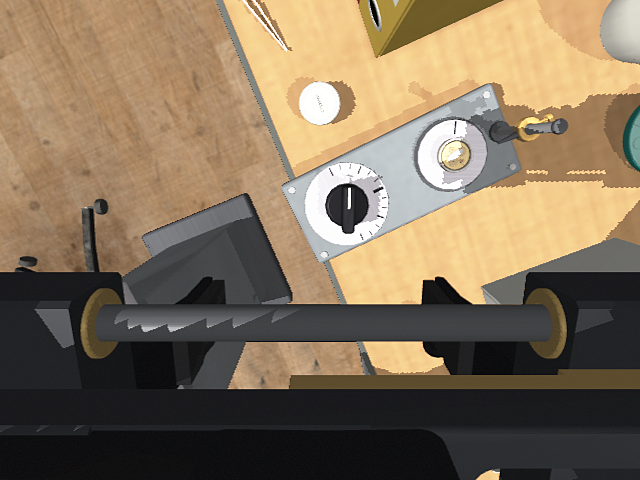

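The knob is at (348,205), its bar nearly vertical in the picture and so along tool x. The turntable is at (455,153) and the needle near (505,132). Now a measurement from depth with the arm at rest.

```bash
python3 - <<'E'
from h import *
for i in range(2):
    o,p,d=cam('wrist'); C=cloud('wrist',d,o); m=d>0
    k=m&(C[...,2]>.054)&(C[...,2]<.07)&(np.hypot(C[...,0]-.427,C[...,1]-.155)<.03)
    (c,s,a)=cv2.minAreaRect(C[k][:,:2].astype(np.float32)); print('bar',k.sum(),np.round(c,4),np.round(s,4),a, C[k][:,:2].mean(0), np.median(C[k][:,2]))
    s=m&(C[...,2]>.014)&(C[...,2]<.029)&(abs(C[...,1]-.16)<.065)&(C[...,0]>.33)&(C[...,0]<.62)
    print('stand',cv2.minAreaRect(C[s][:,:2].astype(np.float32)), np.median(C[s][:,2]))
    t=m&(C[...,2]>.036)&(C[...,2]<.05)&(np.hypot(C[...,0]-.541,C[...,1]-.165)<.02)
    print('mov',cv2.minEnclosingCircle(C[t][:,:2].astype(np.float32)),np.median(C[t][:,2]),t.sum())
    g=m&(C[...,2]>.065)&(C[...,2]<.2)&(np.hypot(C[...,0]-.58,C[...,1]-.166)<.05)
    print('gauge',np.percentile(C[g],[2,50,98],axis=0).round(4).tolist())
    for q in('knob_grip','movement_top','focus_mark'):
        print(q,[(np.round(r['point'],4).tolist(),round(r['confidence'],2)) for r in nets.place_of(q,'wrist')[:1]])
plan([.427,.155,.12],69)
E
```

```text
bar 615 [0.4284 0.1551] [0.0431 0.012 ] 69.07034301757812 [0.42848178 0.15554845] 0.06061352828321381
stand ((0.4878822863101959, 0.1588515043258667), (0.22564668953418732, 0.09229281544685364), 4.1268229484558105) 0.021550278756737817
mov ((0.5399619340896606, 0.16256123781204224), 0.01620706543326378) 0.038450634093513736 909
gauge [[0.5693, 0.1583, 0.0749], [0.5868, 0.1674, 0.0822], [0.6077, 0.175, 0.1249]]
knob_grip [([0.4292, 0.1535, 0.0532], 0.86)]
movement_top [([0.5381, 0.1653, 0.0421], 0.9)]
focus_mark [([0.5639, 0.1614, 0.0805], 0.55)]
bar 625 [0.4284 0.1544] [0.0441 0.0121] 67.83491516113281 [0.42840523 0.15536815] 0.060617883380097215
stand ((0.48793357610702515, 0.15881462395191193), (0.22526535391807556, 0.09234113246202469), 4.160879611968994) 0.021554459997642605
mov ((0.5398578643798828, 0.1626521497964859), 0.0161608774214983) 0.03845258786896938 910
gauge [[0.5693, 0.1585, 0.0748], [0.5868, 0.1674, 0.0823], [0.6079, 0.1753, 0.1248]]
knob_grip [([0.4278, 0.1567, 0.049], 0.86)]
movement_top [([0.5401, 0.1628, 0.0456], 0.79)]
focus_mark [([0.5635, 0.1655, 0.075], 0.56)]
t 4.1833 pos [0.4019 0.1562 0.2514] rot [1.800e+02 2.000e-02 6.874e+01] F [-0.6  0.   0.9] grip 0.08713662221912845 0.0
t [  8.   23.8 131.4] w [ 0.    0.02 -0.26]
```

```bash

python3 -m creep '[{"wx":0,"wy":0,"wz":0,"tx":4,"ty":12,"tz":30,"gripper":1},{"wx":0,"wy":0,"wz":0,"tx":8,"ty":25,"tz":60,"gripper":1},{"wx":0,"wy":0,"wz":0,"tx":8,"ty":25,"tz":95,"gripper":1},{"wx":0,"wy":0,"wz":0,"tx":8,"ty":25,"tz":130,"gripper":1},{"wx":0,"wy":0,"wz":0,"tx":8,"ty":25,"tz":150,"gripper":1}]' >/dev/null
python3 -m creep '[{"wx":0,"wy":0,"wz":0,"tx":0,"ty":0,"tz":0,"gripper":1},{"wx":0,"wy":0,"wz":0,"tx":0,"ty":0,"tz":0,"gripper":1},{"wx":0,"wy":0,"wz":0,"tx":0,"ty":0,"tz":0,"gripper":1}]'
python3 -c "
from h import *
plan([.4281,.1545,.040],68.5)"
```

```text
time_s: 4.85
tool_pos: [0.4295, 0.1546, 0.1031]
tool_rot: [179.9, -0.1, 68.7]
force: [-0.4, -0.2, 0.5]
grip_width: 0.0872
grasp_force: 0.0
t 4.85 pos [0.4295 0.1546 0.1031] rot [ 1.7991e+02 -1.1000e-01  6.8670e+01] F [-0.4 -0.2  0.5] grip 0.08716107856059097 0.0
t [-0.7 -1.4 63.1] w [ 0.09 -0.11  0.17]
```

```bash

python3 -m creep '[{"wx":0,"wy":0,"wz":0,"tx":0,"ty":-1,"tz":20,"gripper":1},{"wx":0,"wy":0,"wz":0,"tx":0,"ty":-1,"tz":40,"gripper":1},{"wx":0,"wy":0,"wz":0,"tx":0,"ty":-1,"tz":55,"gripper":1},{"wx":0,"wy":0,"wz":0,"tx":0,"ty":-1,"tz":61,"gripper":1},{"wx":0,"wy":0,"wz":0,"tx":0,"ty":-1,"tz":61,"gripper":1}]'
python3 -m creep '[{"wx":0,"wy":0,"wz":0,"tx":0,"ty":0,"tz":0,"gripper":-1},{"wx":0,"wy":0,"wz":0,"tx":0,"ty":0,"tz":0,"gripper":-1},{"wx":0,"wy":0,"wz":0,"tx":0,"ty":0,"tz":0,"gripper":-1},{"wx":0,"wy":0,"wz":0,"tx":0,"ty":0,"tz":0,"gripper":-1},{"wx":0,"wy":0,"wz":0,"tx":0,"ty":0,"tz":0,"gripper":-1}]' 15
python3 -m creep '[{"wx":0,"wy":0,"wz":0,"tx":0,"ty":0,"tz":0,"gripper":-1},{"wx":0,"wy":0,"wz":0,"tx":0,"ty":0,"tz":0,"gripper":-1},{"wx":0,"wy":0,"wz":0,"tx":0,"ty":0,"tz":0,"gripper":-1},{"wx":0,"wy":0,"wz":0,"tx":0,"ty":0,"tz":0,"gripper":-1},{"wx":0,"wy":0,"wz":0,"tx":0,"ty":0,"tz":0,"gripper":-1}]' 15
```

```text
time_s: 5.27
tool_pos: [0.4277, 0.1546, 0.041]
tool_rot: [180.0, -0.0, 68.7]
force: [-0.3, 0.4, 0.4]
grip_width: 0.0871
grasp_force: 0.0
time_s: 5.68
tool_pos: [0.4279, 0.1546, 0.0412]
tool_rot: [180.0, -0.1, 68.7]
force: [0.2, -1.1, -0.5]
grip_width: 0.0614
grasp_force: 0.0
time_s: 6.1
tool_pos: [0.4274, 0.1543, 0.0405]
tool_rot: [-180.0, 0.0, 68.7]
force: [0.6, -0.0, 0.8]
grip_width: 0.0282
grasp_force: 0.0
```

Closing is slow, so I'll keep closing.

```bash

python3 -m creep '[{"wx":0,"wy":0,"wz":0,"tx":0,"ty":0,"tz":0,"gripper":-1},{"wx":0,"wy":0,"wz":0,"tx":0,"ty":0,"tz":0,"gripper":-1},{"wx":0,"wy":0,"wz":0,"tx":0,"ty":0,"tz":0,"gripper":-1},{"wx":0,"wy":0,"wz":0,"tx":0,"ty":0,"tz":0,"gripper":-1},{"wx":0,"wy":0,"wz":0,"tx":0,"ty":0,"tz":0,"gripper":-1}]' 15
python3 -m creep '[{"wx":0,"wy":0,"wz":6,"tx":0,"ty":0,"tz":0,"gripper":-1},{"wx":0,"wy":0,"wz":12,"tx":0,"ty":0,"tz":0,"gripper":-1},{"wx":0,"wy":0,"wz":18,"tx":0,"ty":0,"tz":0,"gripper":-1},{"wx":0,"wy":0,"wz":24,"tx":0,"ty":0,"tz":0,"gripper":-1},{"wx":0,"wy":0,"wz":30,"tx":0,"ty":0,"tz":0,"gripper":-1}]'
```

```text
time_s: 6.52
tool_pos: [0.4278, 0.1541, 0.0406]
tool_rot: [180.0, -0.0, 68.6]
force: [2.2, -0.5, -1.7]
grip_width: 0.0118
grasp_force: 15.0
time_s: 6.93
tool_pos: [0.4274, 0.1545, 0.0406]
tool_rot: [-180.0, -0.0, 38.4]
force: [0.7, -0.0, -1.3]
grip_width: 0.0117
grasp_force: 15.0
```

```bash

python3 -m creep '[{"wx":0,"wy":0,"wz":7,"tx":0,"ty":0,"tz":0,"gripper":-1},{"wx":0,"wy":0,"wz":14,"tx":0,"ty":0,"tz":0,"gripper":-1},{"wx":0,"wy":0,"wz":21,"tx":0,"ty":0,"tz":0,"gripper":-1},{"wx":0,"wy":0,"wz":28,"tx":0,"ty":0,"tz":0,"gripper":-1},{"wx":0,"wy":0,"wz":34.4,"tx":0,"ty":0,"tz":0,"gripper":-1}]'
python3 -m creep '[{"wx":0,"wy":0,"wz":0,"tx":0,"ty":0,"tz":0,"gripper":-1},{"wx":0,"wy":0,"wz":0,"tx":0,"ty":0,"tz":0,"gripper":-1},{"wx":0,"wy":0,"wz":0,"tx":0,"ty":0,"tz":0,"gripper":-1}]'
python3 -c "
from h import *
plan([.4281,.1545,.040],4.14);print(get_obs()['wrist_torque'],get_obs()['qpos'])"
```

```text
time_s: 7.35
tool_pos: [0.4272, 0.155, 0.0406]
tool_rot: [-179.9, 0.0, 3.9]
force: [0.7, 1.5, -1.3]
grip_width: 0.012
grasp_force: 15.0
time_s: 7.6
tool_pos: [0.4272, 0.155, 0.0406]
tool_rot: [-179.9, 0.0, 4.4]
force: [-0.1, 2.5, -0.5]
grip_width: 0.0122
grasp_force: 15.0
t 7.6 pos [0.4272 0.155  0.0406] rot [-1.7995e+02  1.0000e-02  4.4300e+00] F [-0.1  2.5 -0.5] grip 0.012209502206509192 15.000015031546354
t [0.9 0.6 0.6] w [-0.05  0.01  0.29]
[ 0.56361989  0.21217742 -0.00988504] [ -49.2449893     4.92800985   27.08335912  122.3546434    -2.8647547
   53.28141847 -106.10727525]
```

Now open the fingers, rise, back off in x and check with the wrist camera.

```bash

python3 -m creep '[{"wx":0,"wy":0,"wz":0.2,"tx":0,"ty":0,"tz":0,"gripper":-1},{"wx":0,"wy":0,"wz":0.2,"tx":0,"ty":0,"tz":0,"gripper":0.2},{"wx":0,"wy":0,"wz":0.2,"tx":0,"ty":0,"tz":0,"gripper":0.2},{"wx":0,"wy":0,"wz":0.2,"tx":0,"ty":0,"tz":0,"gripper":0.2},{"wx":0,"wy":0,"wz":0.2,"tx":0,"ty":0,"tz":0,"gripper":0.2}]'
python3 -m creep '[{"wx":0,"wy":0,"wz":0,"tx":0,"ty":0,"tz":-10,"gripper":0.2},{"wx":0,"wy":0,"wz":0,"tx":0,"ty":0,"tz":-40,"gripper":0.2},{"wx":0,"wy":0,"wz":0,"tx":0,"ty":0,"tz":-80,"gripper":0.2},{"wx":0,"wy":0,"wz":0,"tx":0,"ty":0,"tz":-120,"gripper":0.2},{"wx":0,"wy":0,"wz":0,"tx":0,"ty":0,"tz":-150,"gripper":0.2}]' >/dev/null
python3 -m creep '[{"wx":0,"wy":0,"wz":0,"tx":0,"ty":0,"tz":-25,"gripper":0.2},{"wx":0,"wy":0,"wz":0,"tx":0,"ty":0,"tz":-25,"gripper":0.2},{"wx":0,"wy":0,"wz":0,"tx":0,"ty":0,"tz":-25,"gripper":0.2},{"wx":0,"wy":0,"wz":0,"tx":0,"ty":0,"tz":-25,"gripper":0.2},{"wx":0,"wy":0,"wz":0,"tx":0,"ty":0,"tz":-25,"gripper":0.2}]'
cat > chk.py <<'E'
from h import *
for i in range(2):
    o,p,d=cam('wrist'); C=cloud('wrist',d,o); m=d>0
    k=m&(C[...,2]>.054)&(C[...,2]<.07)&(np.hypot(C[...,0]-.428,C[...,1]-.155)<.03)
    if k.sum()>50: (c,s,a)=cv2.minAreaRect(C[k][:,:2].astype(np.float32)); print('bar',k.sum(),np.round(c,4),np.round(s,4),a)
    s=m&(C[...,2]>.014)&(C[...,2]<.029)&(abs(C[...,1]-.16)<.065)&(C[...,0]>.33)&(C[...,0]<.62)
    print('stand',cv2.minAreaRect(C[s][:,:2].astype(np.float32)))
E
python3 - <<'E'
from chk import *
save('w3.png',p[0:300,100:600]); plan([.43,-.21,.25],0); print(get_obs()['qpos'])
for q in('movement_top','focus_mark'):
    print(q,[(np.round(r['point'],4).tolist(),round(r['confidence'],2)) for r in nets.place_of(q,'wrist')[:1]])
E
```

```text
time_s: 8.02
tool_pos: [0.4276, 0.1538, 0.0406]
tool_rot: [180.0, -0.0, 4.0]
force: [0.5, -0.3, 0.3]
grip_width: 0.031
grasp_force: 0.0
time_s: 8.85
tool_pos: [0.4266, 0.1538, 0.2144]
tool_rot: [179.9, 0.1, 4.0]
force: [-0.5, 0.1, -1.0]
grip_width: 0.0521
grasp_force: 0.0
bar 757 [0.4287 0.1542] [0.043  0.0118] 3.794576644897461
stand ((0.4885552227497101, 0.1587660014629364), (0.22588849067687988, 0.09233197569847107), 4.213744640350342)
bar 748 [0.4289 0.1542] [0.043  0.0117] 3.727062940597534
stand ((0.48882997035980225, 0.15880121290683746), (0.22531047463417053, 0.09230990707874298), 4.177245616912842)
t 8.95 pos [0.4267 0.1539 0.2143] rot [1.7992e+02 1.2000e-01 4.0500e+00] F [ 0.4 -0.  -0.3] grip 0.05215254379547304 0.0
t [ -7.5 121.1 -11.7] w [0.03 0.04 1.35]
t [ -4.6 121.2 -11.8] w [0.03 0.04 1.35]
t [ -1.8 121.3 -11.8] w [0.03 0.04 1.35]
[ -50.75432713   -6.86462667   25.70802373  110.93457963    3.09773289
   75.41891421 -111.94640853]
movement_top [([0.5387, 0.1656, 0.0467], 0.97)]
focus_mark [([0.5607, 0.166, 0.0785], 0.69)]
```

View pics/w3.png

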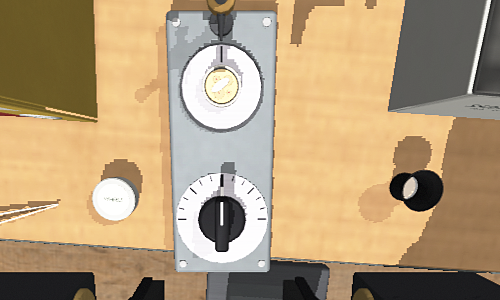

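The pointer at (221,205) lines up with the zero tick at (221,180), about 0.4° off by depth. Next is the needle height, referenced to the known heights nearby.

```bash
python3 - <<'E'
from h import *
a=np.radians(4.16); ex=np.array([np.cos(a),np.sin(a)]); ey=np.array([-ex[1],ex[0]]); c=np.array([.4881,.1588])
for n in('wrist','scene','top'):
  o,p,d=cam(n); C=cloud(n,d,o); X=C[...,:2]-c; u=X@ex; v=X@ey; z=C[...,2]; m=d>0
  print(n,'housing',np.median(z[m&(abs(u+.005)<.01)&(abs(v)<.03)]),'knobtop',np.median(z[m&(abs(u+.06)<.018)&(abs(v)<.004)&(z>.05)]), 'surface',np.median(z[m&(abs(u)<.04)&(abs(v+.085)<.02)]))
  print(' mov',np.median(z[m&(np.hypot(u-.052,v)<.008)]))
  for lo in np.arange(.070,.115,.004):
    k=m&(u>=lo)&(u<lo+.004)&(abs(v)<.014)&(z>.06)&(z<.118)
    if k.sum(): print('  u',round(lo,3),k.sum(),np.percentile(z[k],[5,50,95]).round(4),'v',np.median(v[k]).round(4))
  for q in('focus_mark',):
    print(q,[(np.round(r['point'],4).tolist(),round(r['confidence'],2)) for r in nets.place_of(q,n)[:1]])
E
```

```text
wrist housing 0.021065421008732932 knobtop 0.061091225524406656 surface -0.0008898045635680751
 mov 0.03898450655710292
  u 0.074 11 [0.0761 0.0777 0.079 ] v 0.0001
  u 0.078 24 [0.0764 0.0781 0.0791] v -0.0002
  u 0.082 36 [0.077  0.0785 0.0803] v 0.0001
  u 0.086 46 [0.0771 0.079  0.0802] v 0.0001
  u 0.09 113 [0.0745 0.0797 0.0824] v 0.0
  u 0.094 189 [0.0752 0.0815 0.083 ] v -0.0006
  u 0.098 112 [0.0792 0.0816 0.0863] v 0.0007
focus_mark [([0.5624, 0.1657, 0.0763], 0.59)]
scene housing 0.0224696261601573 knobtop 0.06187528124801009 surface 0.0006513994550010442
 mov 0.03943071794411667
  u 0.074 1 [0.0808 0.0808 0.0808] v -0.0033
  u 0.082 3 [0.077  0.0794 0.0795] v -0.0009
  u 0.086 5 [0.0757 0.0792 0.0812] v -0.0026
  u 0.09 6 [0.0639 0.0772 0.0809] v -0.0059
  u 0.094 25 [0.0695 0.0835 0.113 ] v -0.0024
  u 0.098 25 [0.0605 0.0909 0.1145] v -0.0024
  u 0.102 5 [0.0636 0.0784 0.0819] v -0.0026
  u 0.106 5 [0.0748 0.0795 0.0806] v -0.0049
  u 0.11 4 [0.0776 0.0789 0.0801] v -0.0017
  u 0.114 5 [0.0757 0.08   0.0839] v -0.0015
focus_mark [([0.5628, 0.1637, 0.0806], 0.52)]
top housing 0.6042166692151526 knobtop 0.6241193351938165 surface 0.0022650560594702517
 mov 0.04132594270971747
  u 0.078 2 [0.0811 0.0812 0.0813] v -0.0011
  u 0.082 1 [0.0743 0.0743 0.0743] v -0.0003
  u 0.086 5 [0.0783 0.0812 0.086 ] v -0.0035
  u 0.09 4 [0.0811 0.0821 0.0848] v -0.0008
  u 0.094 11 [0.0776 0.0841 0.0865] v -0.0024
  u 0.098 20 [0.0775 0.0862 0.1108] v -0.0029
  u 0.102 7 [0.0823 0.0829 0.0882] v -0.0074
  u 0.106 4 [0.0805 0.0862 0.0874] v -0.0052
  u 0.11 2 [0.0817 0.084  0.0863] v -0.0041
  u 0.114 3 [0.0786 0.0795 0.084 ] v -0.0023
focus_mark [([0.4877, -0.2032, -0.0006], 0.61)]
```

```bash
python3 - <<'E'
from h import *
o,p,d=cam('top'); C=cloud('top',d,o); m=d>0
for nm,z0,z1,y0,y1,x1 in(('binder',.28,.35,.2,.6,.8),('bath',.115,.15,-.17,.15,.69),('cab',.27,.33,-.8,-.15,.75)):
  k=m&(C[...,2]>z0)&(C[...,2]<z1)&(C[...,1]>y0)&(C[...,1]<y1)&(C[...,0]>.4)&(C[...,0]<x1)
  print(nm,k.sum(),np.percentile(C[k],[2,98],axis=0).round(3).tolist())
o,p,d=cam('wrist'); C=cloud('wrist',d,o); m=d>0
k=m&(C[...,2]>.03)&(C[...,1]>.21)&(C[...,1]<.4)&(C[...,0]>.45)
print('binder wrist',np.percentile(C[k],[2,98],axis=0).round(3).tolist())
plan([.43,-.209,.22],1)
E
```

```text
binder 9970 [[0.507, 0.275, 0.283], [0.781, 0.453, 0.321]]
bath 4520 [[0.534, -0.167, 0.128], [0.68, 0.008, 0.14]]
cab 19529 [[0.526, -0.694, 0.284], [0.743, -0.304, 0.305]]
binder wrist [[0.452, 0.211, 0.039], [0.577, 0.339, 0.308]]
t 9.45 pos [0.4275 0.1543 0.2156] rot [-180.     -0.      4.05] F [-0.6  0.2 -0.3] grip 0.052200288100450784 0.0
t [ -7.7 120.9  -1.5] w [-0.   -0.    1.02]
t [ -5.6 121.   -1.5] w [-0.   -0.    1.02]
t [ -3.4 121.1  -1.5] w [-0.   -0.    1.02]
```

```bash

python3 -m creep '[{"wx":0,"wy":0,"wz":0,"tx":-3,"ty":35,"tz":0,"gripper":0.2},{"wx":0,"wy":0,"wz":0,"tx":-6,"ty":70,"tz":0,"gripper":0.2},{"wx":0,"wy":0,"wz":0,"tx":-8,"ty":105,"tz":0,"gripper":0.2},{"wx":0,"wy":0,"wz":0,"tx":-10,"ty":140,"tz":0,"gripper":0.2},{"wx":0,"wy":0,"wz":0,"tx":-12,"ty":175,"tz":0,"gripper":0.2}]' >/dev/null
python3 -m creep '[{"wx":0,"wy":0,"wz":1,"tx":-3,"ty":35,"tz":0,"gripper":0.2},{"wx":0,"wy":0,"wz":2,"tx":-6,"ty":70,"tz":0,"gripper":0.2},{"wx":0,"wy":0,"wz":3,"tx":-8,"ty":105,"tz":0,"gripper":0.2},{"wx":0,"wy":0,"wz":3,"tx":-16,"ty":140,"tz":0,"gripper":0.2},{"wx":0,"wy":0,"wz":3,"tx":-26,"ty":170,"tz":0,"gripper":0.2}]' >/dev/null
python3 -m creep '[{"wx":0,"wy":0,"wz":0,"tx":0,"ty":10,"tz":0,"gripper":0.2},{"wx":0,"wy":0,"wz":0,"tx":0,"ty":10,"tz":0,"gripper":0.2},{"wx":0,"wy":0,"wz":0,"tx":0,"ty":10,"tz":0,"gripper":0.2},{"wx":0,"wy":0,"wz":0,"tx":0,"ty":10,"tz":0,"gripper":0.2},{"wx":0,"wy":0,"wz":0,"tx":0,"ty":10,"tz":0,"gripper":0.2}]'
cat > lou.py <<'E'
from h import *
o,p,d=cam('wrist'); C=cloud('wrist',d,o); m=d>0; z=C[...,2]
def look():
    k=(m&(z>.024)&(z<.06)&(np.hypot(C[...,0]-.455,C[...,1]+.207)<.075)).astype(np.uint8)
    n,l,s,_=cv2.connectedComponentsWithStats(k)
    for i in range(1,n):
        if s[i,4]>60:
            q=C[l==i]; 
            zt=np.percentile(q[:,2],90); q=q[q[:,2]>zt-.006]; r=cv2.minAreaRect(q[:,:2].astype(np.float32)); print(s[i,4],'rect',np.round(r[0],4),np.round(r[1],4),round(r[2],2),'ztop',zt,'circ',cv2.minEnclosingCircle(q[:,:2].astype(np.float32)))
look()
for q in('loupe','loupe_grip'):
    print(q,[(np.round(r['point'],4).tolist(),round(r['confidence'],2)) for r in nets.place_of(q,'wrist')[:2]])
E
python3 - <<'E'
from lou import *
save('w4.png',p[0:320]); plan([.43,-.209,.12],1); print(get_obs()['qpos'])
E
```

```text
time_s: 10.7
tool_pos: [0.4145, -0.2009, 0.2154]
tool_rot: [-180.0, 0.0, 1.2]
force: [-0.1, 0.1, -0.4]
grip_width: 0.0522
grasp_force: 0.0
500 rect [ 0.4312 -0.2099] [0.0318 0.0126] 1.75 ztop 0.033636425595653954 circ ((0.4312211573123932, -0.20942777395248413), 0.01631219871342182)
loupe [([0.4896, -0.2029, -0.0012], 0.74)]
loupe_grip [([0.4296, -0.2071, 0.0216], 0.85)]
t 10.85 pos [ 0.4143 -0.2015  0.2155] rot [-1.80e+02  1.00e-02  1.17e+00] F [-0.6 -0.5 -0.1] grip 0.05197403390701064 0.0
t [15.5  7.8 95.5] w [-0.    0.01  0.17]
[-35.1208582  -11.01958682  52.57766695 110.77343605   8.99462807
  76.15145377 -74.06329213]
```

View pics/w4.png

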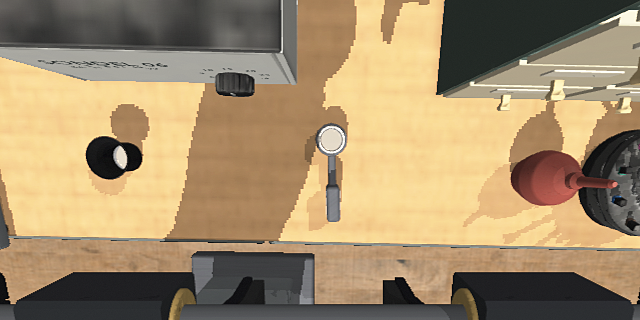

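The lens is at (331,139) and the grip block at (333,203). I'll refine the lens axis direction.

```bash
python3 - <<'E'
from h import *
for i in range(2):
  o,p,d=cam('wrist'); C=cloud('wrist',d,o); m=d>0; z=C[...,2]
  r=m&(z>.005)&(np.hypot(C[...,0]-.488,C[...,1]+.206)<.022)
  q=C[r]; print(r.sum(),np.percentile(q[:,2],[5,50,95]).round(4), cv2.minEnclosingCircle(q[q[:,2]>.012][:,:2].astype(np.float32)))
  b=m&(z>.028)&(np.hypot(C[...,0]-.431,C[...,1]+.2095)<.022); x=C[b][:,:2]; g=x.mean(0)
  l=cv2.fitLine(x.astype(np.float32),cv2.DIST_HUBER,0,.01,.01).ravel(); print('grip',g,np.degrees(np.arctan(l[1]/l[0])))
E
```

```text
873 [0.0145 0.0172 0.024 ] ((0.48355215787887573, -0.2072157859802246), 0.017665546387434006)
grip [ 0.44005252 -0.2094685 ] -87.9713
874 [0.0144 0.0172 0.0241] ((0.483489453792572, -0.20701569318771362), 0.01763191819190979)
grip [ 0.44003337 -0.20943787] -89.32961
```

```bash

python3 -m creep '[{"wx":0,"wy":0,"wz":-1,"tx":10,"ty":4,"tz":25,"gripper":0.2},{"wx":0,"wy":0,"wz":-1,"tx":20.5,"ty":8.6,"tz":50,"gripper":0.2},{"wx":0,"wy":0,"wz":-1,"tx":20.5,"ty":8.6,"tz":80,"gripper":0.2},{"wx":0,"wy":0,"wz":-1,"tx":20.5,"ty":8.6,"tz":110,"gripper":0.2},{"wx":0,"wy":0,"wz":-1,"tx":20.5,"ty":8.6,"tz":125,"gripper":0.2}]' >/dev/null
python3 -m creep '[{"wx":0,"wy":0,"wz":0,"tx":0,"ty":0,"tz":0,"gripper":0.2},{"wx":0,"wy":0,"wz":0,"tx":0,"ty":0,"tz":0,"gripper":0.2},{"wx":0,"wy":0,"wz":0,"tx":0,"ty":0,"tz":0,"gripper":0.2},{"wx":0,"wy":0,"wz":0,"tx":0,"ty":0,"tz":0,"gripper":0.2}]'
python3 - <<'E'
from lou import *
plan([.435,-.2097,.007],2.2)
r=m&(z>.005)&(np.hypot(C[...,0]-.488,C[...,1]+.206)<.022)
q=C[r]; print(r.sum(),np.percentile(q[:,2],[5,50,95]).round(4), cv2.minEnclosingCircle(q[q[:,2]>.012][:,:2].astype(np.float32)))
E
```

```text
time_s: 11.7
tool_pos: [0.436, -0.211, 0.092]
tool_rot: [-180.0, -0.2, 2.1]
force: [-0.6, -0.5, -0.4]
grip_width: 0.0521
grasp_force: 0.0
1088 rect [ 0.4314 -0.2096] [0.0321 0.0126] 2.51 ztop 0.033620016462938246 circ ((0.4314344823360443, -0.21030834317207336), 0.016283918172121048)
loupe [([0.4888, -0.2107, -0.0025], 0.56)]
loupe_grip [([0.4271, -0.2072, 0.017], 0.55)]
t 11.85 pos [ 0.4357 -0.2108  0.0916] rot [-1.7997e+02 -1.4000e-01  2.0700e+00] F [-0.1  0.9  0.1] grip 0.05228284678355372 0.0
t [-0.8 -1.1 84.6] w [-0.03 -0.14 -0.13]
3288 [0.0151 0.0233 0.1784] ((0.4833783805370331, -0.20624704658985138), 0.018166180700063705)
```

```bash

python3 -m creep '[{"wx":0,"wy":0,"wz":-0.4,"tx":-0.5,"ty":-1,"tz":30,"gripper":0.2},{"wx":0,"wy":0,"wz":-0.4,"tx":-0.5,"ty":-1,"tz":55,"gripper":0.2},{"wx":0,"wy":0,"wz":-0.4,"tx":-0.5,"ty":-1,"tz":75,"gripper":0.2},{"wx":0,"wy":0,"wz":-0.4,"tx":-0.5,"ty":-1,"tz":84,"gripper":0.2},{"wx":0,"wy":0,"wz":-0.4,"tx":-0.5,"ty":-1,"tz":84,"gripper":0.2}]'
python3 -m creep '[{"wx":0,"wy":0,"wz":0,"tx":0,"ty":0,"tz":0,"gripper":-1},{"wx":0,"wy":0,"wz":0,"tx":0,"ty":0,"tz":0,"gripper":-1},{"wx":0,"wy":0,"wz":0,"tx":0,"ty":0,"tz":0,"gripper":-1},{"wx":0,"wy":0,"wz":0,"tx":0,"ty":0,"tz":0,"gripper":-1},{"wx":0,"wy":0,"wz":0,"tx":0,"ty":0,"tz":0,"gripper":-1}]' 45
python3 -m creep '[{"wx":0,"wy":0,"wz":0,"tx":0,"ty":0,"tz":0,"gripper":-1},{"wx":0,"wy":0,"wz":0,"tx":0,"ty":0,"tz":0,"gripper":-1},{"wx":0,"wy":0,"wz":0,"tx":0,"ty":0,"tz":0,"gripper":-1},{"wx":0,"wy":0,"wz":0,"tx":0,"ty":0,"tz":0,"gripper":-1},{"wx":0,"wy":0,"wz":0,"tx":0,"ty":0,"tz":0,"gripper":-1}]' 45
```

```text
time_s: 12.27
tool_pos: [0.4329, -0.2094, 0.0053]
tool_rot: [-180.0, 0.2, 2.4]
force: [0.1, 0.3, -1.1]
grip_width: 0.052
grasp_force: 0.0
time_s: 12.68
tool_pos: [0.4349, -0.2098, 0.0073]
tool_rot: [-180.0, -0.1, 2.5]
force: [0.2, -0.9, -0.3]
grip_width: 0.0268
grasp_force: 0.0
time_s: 13.1
tool_pos: [0.4344, -0.2097, 0.0068]
tool_rot: [-180.0, -0.0, 2.5]
force: [-0.4, 0.8, 4.1]
grip_width: 0.0115
grasp_force: 45.0
```

```bash

python3 -m creep '[{"wx":0,"wy":0,"wz":0,"tx":0,"ty":0,"tz":-5,"gripper":-1},{"wx":0,"wy":0,"wz":0,"tx":0,"ty":0,"tz":-12,"gripper":-1},{"wx":0,"wy":0,"wz":0,"tx":0,"ty":0,"tz":-25,"gripper":-1},{"wx":0,"wy":0,"wz":0,"tx":0,"ty":0,"tz":-45,"gripper":-1},{"wx":0,"wy":0,"wz":0,"tx":0,"ty":0,"tz":-70,"gripper":-1}]'
python3 -m creep '[{"wx":0,"wy":0,"wz":0,"tx":0,"ty":0,"tz":-30,"gripper":-1},{"wx":0,"wy":0,"wz":0,"tx":0,"ty":0,"tz":-60,"gripper":-1},{"wx":0,"wy":0,"wz":0,"tx":0,"ty":0,"tz":-90,"gripper":-1},{"wx":0,"wy":0,"wz":0,"tx":0,"ty":0,"tz":-115,"gripper":-1},{"wx":0,"wy":0,"wz":0,"tx":0,"ty":0,"tz":-125,"gripper":-1}]' >/dev/null
python3 -m creep '[{"wx":0,"wy":0,"wz":0,"tx":0,"ty":0,"tz":0,"gripper":-1},{"wx":0,"wy":0,"wz":0,"tx":0,"ty":0,"tz":0,"gripper":-1},{"wx":0,"wy":0,"wz":0,"tx":0,"ty":0,"tz":0,"gripper":-1},{"wx":0,"wy":0,"wz":0,"tx":0,"ty":0,"tz":0,"gripper":-1}]'
cat > tool.py <<'E'
from h import *
def tool():
    o,p,d=cam('wrist'); C=cloud('wrist',d,o); T=T_tool(o); Q=(C-T[:3,3])@T[:3,:3]; m=d>0
    r=m&(abs(Q[...,0]-.053)<.022)&(abs(Q[...,1])<.022)&(Q[...,2]>-.03)&(Q[...,2]<.02)
    k=np.zeros_like(r,np.uint8);k[r]=1; q=Q[r]
    print('lens region',r.sum(),'z',np.percentile(q[:,2],[2,25,50,75,98]).round(4),'circ',np.round(cv2.minEnclosingCircle(q[:,:2].astype(np.float32))[0],4),cv2.minEnclosingCircle(q[:,:2].astype(np.float32))[1])
    top=q[q[:,2]<np.percentile(q[:,2],2)+.003]; A=np.c_[top[:,:2],np.ones(len(top))]; s=np.linalg.lstsq(A,top[:,2],rcond=None)[0]
    print('top',len(top),top.mean(0).round(4),'slope deg',np.degrees(s[:2]).round(2),'circ',np.round(cv2.minEnclosingCircle(top[:,:2].astype(np.float32))[0],4),cv2.minEnclosingCircle(top[:,:2].astype(np.float32))[1])
    return p
E
python3 - <<'E'
from tool import *
p=tool(); tool(); save('w5.png',p)
plan([.4922,.1377,.2],28); print(get_obs()['qpos'])
E
```

```text
time_s: 13.52
tool_pos: [0.4328, -0.2098, 0.0765]
tool_rot: [180.0, 0.2, 2.4]
force: [1.2, -0.0, -0.5]
grip_width: 0.0116
grasp_force: 45.0
time_s: 14.27
tool_pos: [0.433, -0.2095, 0.1998]
tool_rot: [180.0, 0.2, 2.4]
force: [-0.1, -0.3, -0.5]
grip_width: 0.0118
grasp_force: 45.0
lens region 4510 z [-0.0176 -0.0127 -0.0106 -0.0094 -0.0073] circ [0.049  0.0007] 0.018136294558644295
top 1049 [ 0.0527  0.0006 -0.0167] slope deg [-0.57 -0.  ] circ [0.0526 0.0005] 0.011880656704306602
lens region 4519 z [-0.0176 -0.0126 -0.0106 -0.0094 -0.0073] circ [0.0489 0.0007] 0.018220359459519386
top 1048 [ 0.0527  0.0006 -0.0166] slope deg [-0.22  0.27] circ [0.0526 0.0006] 0.011912508867681026
t 14.3667 pos [ 0.4333 -0.2097  0.2003] rot [1.7998e+02 1.6000e-01 2.4400e+00] F [-0.2 -0.5 -0.6] grip 0.011656322798490777 44.99964589253068
t [  24.5 -114.8   -0. ] w [-0.01  0.05 -8.52]
t [  41.3 -109.9   -0. ] w [-0.01  0.05 -8.52]
t [  57.1 -102.6    0. ] w [-0.01  0.05 -8.52]
[-39.71827853  -6.28036948  59.7602107  109.61033999   5.73040969
  73.77804711 -69.29221771]
```

View pics/w5.png

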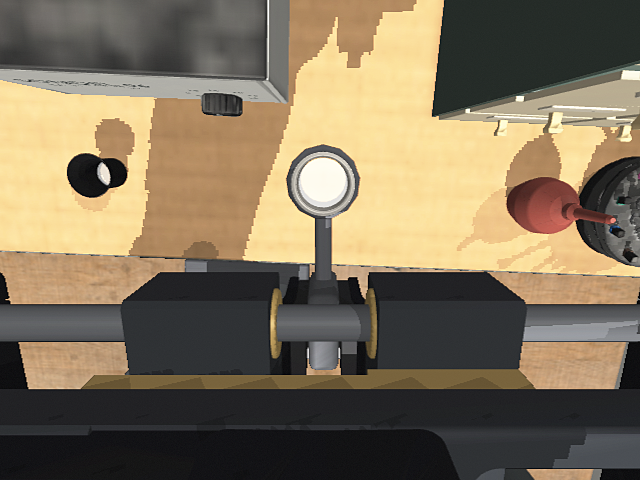

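The picture shows the loupe held level, lens at (323,181). Now carry it across at height.

```bash

python3 -m creep '[{"wx":0,"wy":0,"wz":-1.5,"tx":3,"ty":-15,"tz":0,"gripper":-1},{"wx":0,"wy":0,"wz":-3,"tx":8,"ty":-38,"tz":0,"gripper":-1},{"wx":0,"wy":0,"wz":-5,"tx":14,"ty":-63,"tz":0,"gripper":-1},{"wx":0,"wy":0,"wz":-7,"tx":19,"ty":-89,"tz":0,"gripper":-1},{"wx":0,"wy":0,"wz":-8.5,"tx":24.5,"ty":-115,"tz":0,"gripper":-1}]' >/dev/null
python3 -m creep '[{"wx":0,"wy":0,"wz":-1.7,"tx":8,"ty":-22,"tz":0,"gripper":-1},{"wx":0,"wy":0,"wz":-3.4,"tx":16,"ty":-44,"tz":0,"gripper":-1},{"wx":0,"wy":0,"wz":-5.1,"tx":24,"ty":-66,"tz":0,"gripper":-1},{"wx":0,"wy":0,"wz":-6.8,"tx":32,"ty":-88,"tz":0,"gripper":-1},{"wx":0,"wy":0,"wz":-8.5,"tx":41,"ty":-110,"tz":0,"gripper":-1}]' >/dev/null
python3 -m creep '[{"wx":0,"wy":0,"wz":-1.7,"tx":12,"ty":-24,"tz":0,"gripper":-1},{"wx":0,"wy":0,"wz":-3.4,"tx":24,"ty":-46,"tz":0,"gripper":-1},{"wx":0,"wy":0,"wz":-5.1,"tx":36,"ty":-68,"tz":0,"gripper":-1},{"wx":0,"wy":0,"wz":-6.8,"tx":48,"ty":-88,"tz":0,"gripper":-1},{"wx":0,"wy":0,"wz":-8.5,"tx":57,"ty":-102,"tz":0,"gripper":-1}]' >/dev/null
python3 -m creep '[{"wx":0,"wy":0,"wz":0,"tx":0,"ty":0,"tz":0,"gripper":-1},{"wx":0,"wy":0,"wz":0,"tx":0,"ty":0,"tz":0,"gripper":-1},{"wx":0,"wy":0,"wz":0,"tx":0,"ty":0,"tz":0,"gripper":-1},{"wx":0,"wy":0,"wz":0,"tx":0,"ty":0,"tz":0,"gripper":-1},{"wx":0,"wy":0,"wz":0,"tx":0,"ty":0,"tz":0,"gripper":-1}]'
cat > fin.py <<'E'
from h import *
from tool import tool
tool()
a=np.radians(4.16)
for i in range(3):
    o,p,d=cam('wrist'); C=cloud('wrist',d,o); m=d>0
    s=m&(C[...,2]>.014)&(C[...,2]<.029)&(abs(C[...,1]-.16)<.065)&(C[...,0]>.33)&(C[...,0]<.62)
    k=m&(C[...,2]>.054)&(C[...,2]<.07)&(np.hypot(C[...,0]-.428,C[...,1]-.155)<.03)
    print('stand',cv2.minAreaRect(C[s][:,:2].astype(np.float32)),'bar',cv2.minAreaRect(C[k][:,:2].astype(np.float32)) if k.sum()>20 else 0)
    T=T_tool(o); print('lens world',(T@[.0526,.0005,.0072,1])[:3].round(4))
    g=m&(np.hypot(C[...,0]-.588,C[...,1]-.1662)<.008)&(C[...,2]>.1)
    if g.sum(): print('post top',C[g].mean(0),np.percentile(C[g][:,2],98))
E
python3 - <<'E'
from fin import *
plan([.4937,.1379,.0857],28)
save('w6.png',p[0:400])
E
```

```text
time_s: 16.03
tool_pos: [0.493, 0.1359, 0.2017]
tool_rot: [-180.0, -0.0, 27.8]
force: [-0.6, 0.2, -1.1]
grip_width: 0.0117
grasp_force: 45.0
lens region 4496 z [-0.0177 -0.0127 -0.0106 -0.0094 -0.0074] circ [0.0488 0.0008] 0.018033165484666824
top 1036 [ 0.0525  0.0005 -0.0167] slope deg [-0.79  0.21] circ [0.0523 0.0004] 0.01191489677876234
stand ((0.5062561631202698, 0.1601693332195282), (0.18966993689537048, 0.09215730428695679), 4.13070011138916) bar ((0.44689813256263733, 0.15577246248722076), (0.007330975960940123, 0.011769386008381844), 5.019392013549805)
lens world [0.5397 0.1603 0.1946]
post top [0.5892751  0.16626207 0.12264683] 0.12534093880195793
stand ((0.506348729133606, 0.16012534499168396), (0.18949276208877563, 0.09237101674079895), 4.216518402099609) bar ((0.4466659426689148, 0.15570645034313202), (0.008218656294047832, 0.012064885348081589), 1.3789225816726685)
lens world [0.5397 0.1605 0.1945]
post top [0.58930501 0.16627845 0.12232094] 0.12524777483407892
stand ((0.5063565969467163, 0.16011829674243927), (0.18988366425037384, 0.0922168493270874), 4.239807605743408) bar ((0.44694042205810547, 0.15517067909240723), (0.0128334304317832, 0.008452851325273514), 82.34186553955078)
lens world [0.5397 0.1607 0.1946]
post top [0.58930545 0.16623818 0.1225414 ] 0.12526210966411735
t 16.2333 pos [0.4929 0.1366 0.2017] rot [-1.7998e+02 -2.0000e-02  2.7900e+01] F [-0.6 -0.1 -0.9] grip 0.011567732205134747 44.99965896829963
t [  1.2  -0.7 116. ] w [-0.02 -0.02 -0.1 ]
```

View pics/w6.png

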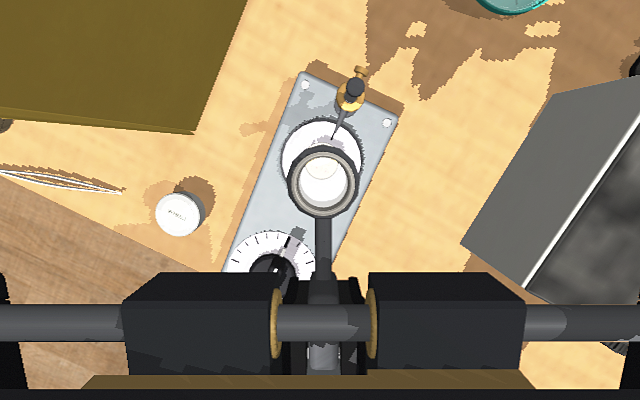

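The lens at (322,183) sits just before the turntable's centre, with the needle at (340,120). I'll descend part way and re-measure the needle.

```bash

python3 -m creep '[{"wx":0,"wy":0,"wz":0,"tx":1,"ty":-0.5,"tz":15,"gripper":-1},{"wx":0,"wy":0,"wz":0,"tx":1.2,"ty":-0.8,"tz":35,"gripper":-1},{"wx":0,"wy":0,"wz":0,"tx":1.2,"ty":-0.8,"tz":55,"gripper":-1},{"wx":0,"wy":0,"wz":0,"tx":1.2,"ty":-0.8,"tz":75,"gripper":-1},{"wx":0,"wy":0,"wz":0,"tx":1.2,"ty":-0.8,"tz":85,"gripper":-1}]' >/dev/null
python3 -m creep '[{"wx":0,"wy":0,"wz":0,"tx":0,"ty":0,"tz":5,"gripper":-1},{"wx":0,"wy":0,"wz":0,"tx":0,"ty":0,"tz":10,"gripper":-1},{"wx":0,"wy":0,"wz":0,"tx":0,"ty":0,"tz":10,"gripper":-1},{"wx":0,"wy":0,"wz":0,"tx":0,"ty":0,"tz":10,"gripper":-1},{"wx":0,"wy":0,"wz":0,"tx":0,"ty":0,"tz":10,"gripper":-1}]'
cat > nd.py <<'E'
from fin import *
ex=np.array([np.cos(a),np.sin(a)]); ey=np.array([-ex[1],ex[0]]); X=C[...,:2]-[.4882,.1588]; u=X@ex; v=X@ey; z=C[...,2]
for lo in np.arange(.070,.106,.004):
    k=m&(u>=lo)&(u<lo+.004)&(abs(v)<(.004 if lo<.09 else .012))&(z>.06)&(z<.118)
    if k.sum(): print('  u',round(lo,3),k.sum(),np.percentile(z[k],[5,50,95]).round(4),'v',np.median(v[k]).round(4))
for (n,k) in(('post',m&(np.hypot(u-.102,v)<.008)&(z>.115)),('housing',m&(z>.012)&(z<.03)&(u>.0)&(u<.11)&(abs(v)<.044))):
    print(n,k.sum(),np.percentile(z[k],[5,50,95]).round(4))
E
python3 - <<'E'
from nd import *
plan([.4937,.1379,.0857],28)
E
```

```text
time_s: 17.07
tool_pos: [0.4943, 0.1386, 0.1075]
tool_rot: [-180.0, -0.1, 27.9]
force: [0.6, -0.6, -0.4]
grip_width: 0.012
grasp_force: 45.0
lens region 4500 z [-0.0176 -0.0127 -0.0106 -0.0094 -0.0072] circ [0.0488 0.0007] 0.018083374947309494
top 1046 [ 0.0524  0.0004 -0.0166] slope deg [-0.38  0.15] circ [0.0524 0.0004] 0.01184053160250187
stand ((0.5056248307228088, 0.1601257622241974), (0.19111675024032593, 0.09234123677015305), 4.132709980010986) bar 0
lens world [0.541  0.1629 0.1004]
post top [0.58882657 0.16631835 0.12149587] 0.125232722868196
stand ((0.5056471228599548, 0.16017474234104156), (0.19109918177127838, 0.09257660806179047), 3.9436662197113037) bar 0
lens world [0.5409 0.1629 0.1003]
post top [0.58881332 0.16631832 0.12159005] 0.12536412887095885
stand ((0.5053319334983826, 0.16009974479675293), (0.19166643917560577, 0.09226686507463455), 4.154119968414307) bar 0
lens world [0.5408 0.1628 0.1001]
post top [0.58884198 0.16630649 0.12152826] 0.12538098472602965
  u 0.074 21 [0.0764 0.0776 0.0789] v 0.0
  u 0.078 53 [0.0767 0.0779 0.0794] v 0.0001
  u 0.082 75 [0.0765 0.0784 0.0795] v 0.0002
  u 0.086 98 [0.0774 0.0787 0.0798] v 0.0001
  u 0.09 190 [0.0759 0.0804 0.0823] v 0.0002
  u 0.094 419 [0.0785 0.0818 0.1066] v 0.0001
  u 0.098 494 [0.0798 0.0823 0.1093] v 0.0016
  u 0.102 223 [0.0797 0.0816 0.083 ] v 0.0042
post 879 [0.1223 0.1239 0.125 ]
housing 19159 [0.02   0.0215 0.0295]
t 17.2667 pos [0.494  0.1386 0.1071] rot [-1.7999e+02 -6.0000e-02  2.7950e+01] F [ 0.4 -1.2 -1. ] grip 0.011619148814775488 44.999672435224056
t [-0.6  0.5 21.4] w [-0.01 -0.06 -0.05]
```

```bash

python3 -m creep '[{"wx":0,"wy":0,"wz":0,"tx":-0.3,"ty":0.2,"tz":6,"gripper":-1},{"wx":0,"wy":0,"wz":0,"tx":-0.6,"ty":0.3,"tz":12,"gripper":-1},{"wx":0,"wy":0,"wz":0,"tx":-0.6,"ty":0.3,"tz":17,"gripper":-1},{"wx":0,"wy":0,"wz":0,"tx":-0.6,"ty":0.3,"tz":21,"gripper":-1},{"wx":0,"wy":0,"wz":0,"tx":-0.6,"ty":0.3,"tz":21.5,"gripper":-1}]' >/dev/null
python3 -m creep '[{"wx":0,"wy":0,"wz":0,"tx":0,"ty":0,"tz":0,"gripper":-1},{"wx":0,"wy":0,"wz":0,"tx":0,"ty":0,"tz":0,"gripper":-1},{"wx":0,"wy":0,"wz":0,"tx":0,"ty":0,"tz":0,"gripper":-1},{"wx":0,"wy":0,"wz":0,"tx":0,"ty":0,"tz":0,"gripper":-1},{"wx":0,"wy":0,"wz":0,"tx":0,"ty":0,"tz":0,"gripper":-1}]'
python3 - <<'E'
from nd import *
plan([.4937,.1379,.0856],28)
o,p,d=cam('scene'); save('s2.png',cv2.resize(p[170:270,210:343],None,fx=6,fy=6,interpolation=cv2.INTER_CUBIC))
C=cloud('scene',d,o)
r=(d>0)&(np.hypot(C[...,0]-.54,C[...,1]-.1626)<.014)&(C[...,2]>.07)
print('scene loupe top',np.percentile(C[r][:,2],[5,50,95]).round(4),r.sum())
E
```

```text
time_s: 18.1
tool_pos: [0.4934, 0.1379, 0.0853]
tool_rot: [-180.0, -0.0, 28.0]
force: [-0.5, 0.1, -1.8]
grip_width: 0.0118
grasp_force: 45.0
lens region 4512 z [-0.0176 -0.0127 -0.0106 -0.0094 -0.0072] circ [0.0531 0.0036] 0.02289455011487007
top 1047 [ 0.0525  0.0004 -0.0166] slope deg [-0.41 -0.08] circ [0.0523 0.0004] 0.011873746290802956
stand ((0.5081987977027893, 0.16026481986045837), (0.18611909449100494, 0.09250734746456146), 4.1578168869018555) bar 0
lens world [0.54   0.1622 0.0781]
post top [0.58864017 0.16635778 0.12116849] 0.1253074379256746
stand ((0.5086009502410889, 0.16045454144477844), (0.1852642446756363, 0.09253951162099838), 4.128465175628662) bar 0
lens world [0.54   0.1622 0.0781]
post top [0.588649   0.16633612 0.12109194] 0.12533916656958355
stand ((0.5082918405532837, 0.1602521538734436), (0.1858569234609604, 0.0922585055232048), 4.169236660003662) bar 0
lens world [0.54   0.1621 0.078 ]
post top [0.58864687 0.16630068 0.12102018] 0.12535280853823522
  u 0.074 28 [0.0763 0.0775 0.0785] v -0.0
  u 0.078 69 [0.0768 0.0781 0.0792] v 0.0001
  u 0.082 97 [0.0771 0.0782 0.0795] v 0.0001
  u 0.086 127 [0.0772 0.0787 0.0801] v 0.0002
  u 0.09 269 [0.0746 0.0801 0.0825] v 0.0002
  u 0.094 588 [0.0783 0.0818 0.1094] v 0.0002
  u 0.098 728 [0.0798 0.0828 0.1112] v 0.0015
  u 0.102 293 [0.0799 0.0815 0.083 ] v 0.0043
post 1285 [0.1221 0.1239 0.1251]
housing 23933 [0.0201 0.0215 0.0295]
t 18.3 pos [0.4933 0.1379 0.0852] rot [-1.800e+02 -2.000e-02  2.796e+01] F [ 1.  -1.1 -1.1] grip 0.011978352663571288 44.999670535326004
t [ 0.4  0.2 -0.4] w [-0.   -0.02 -0.04]
scene loupe top [0.0765 0.0953 0.1022] 18
```

View pics/s2.png

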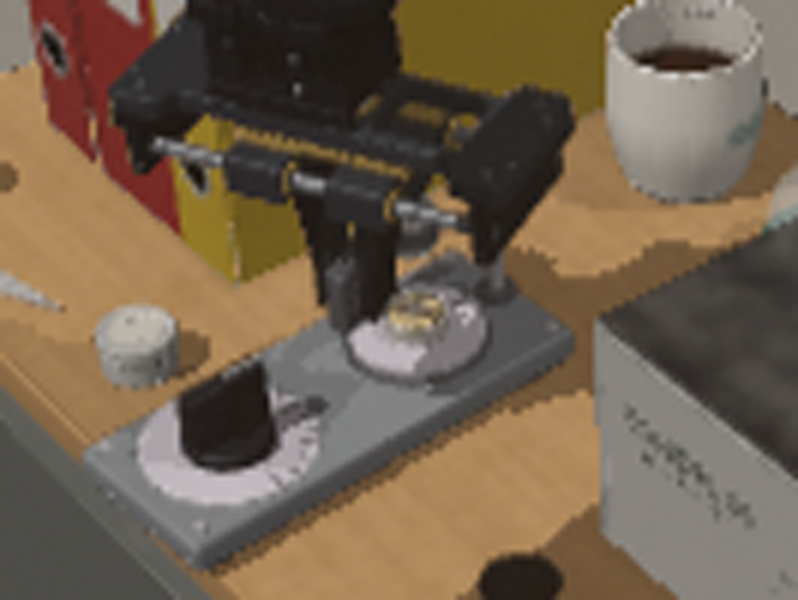

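The crop shows the loupe held at about (415,230), over the movement at (415,315), and clear of the stand. Measured rim height is 78.0 mm against about 78 mm for the needle, and centring is within about 0.5 mm. I'm handing in.

```bash
python3 -c "
from cell import env; print(env.sign_off())"
```

```text
the job is handed in; nothing more can be done
None
```

The job is handed in: the knob is at zero (within about 0.5°) and released, and the loupe is held level in the gripper, within about 0.5 mm of the movement's centre, with its lower rim at about 78 mm, matching the gauge needle.

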